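# Pry open the parts box of crane wheels

### The arm

A 6-joint arm with a two-finger parallel gripper is mounted at the origin on the work surface. World frame = base frame: x ahead of the robot, y to its left, z up, the work surface at z = 0. Lengths are in m, angles in rad, forces in N, time in s.
With the tool pointing down it reaches from about 0.375 to 0.925 m from the base axis. Payload 5.7 kg.
Tool frame: the origin (TCP) lies between the finger pads; the fingertips stand 17 mm ahead of it and the grasp point (between the pads) lies 2 mm behind it; y points along the fingers, x is the direction in which the jaws open and shut, and the axes are right-handed (so a half turn about y gives the same grasp; the last joint's range is limited). The gripper opens to 85 mm and grips with 20 to 120 N. Pads are 22 mm wide; open, the fingers measure 114 mm over their backs; the gripper's body (76 mm by 85 mm) begins 54 mm behind the grasp point. The pads swing forward as they close: fully open they stand 13 mm farther back than shut.
Start: joints at [-1.223, 0.359, 1.51, -0, 1.272, -0.115], TCP at [0.268, -0.537, 0.248] pointing down, gripper open.
Joint ranges: [-2.97, 2.97], [-1.01, 2.36], [0.21, 2.38], [-0.96, 4.11], [0.2, 2.71], [-2.98, 2.98]. Speed limits (rad/s): [2.39, 2.39, 3.14, 3.14, 3.14, 3.14].

### API

Orientations are given as a unit quaternion [x, y, z, w].
In Python, from plant import r, optics, job, telemetry gives the robot as it stands. The module is installed in compiled form; this text tells all that it offers. Calls block until the motion is done:
- r.movep(position, orientation): joint-space move of the TCP to a pose.
- r.movel(position, rotation=None, feed=0.15): straight line of the TCP; rotation=None keeps the orientation; feed is the mean speed in m/s.
- r.goto_joints(angles): joint-space move.
- r.set_gripper(opening, newtons=None): opening from 0.0 (shut) to 1.0 (fully open); newtons is the grip in N (None keeps the last); returns when the fingers have stopped.
- r.pause(seconds).
- r.solve_ik(position, orientation): joint angles nearest the present ones, or None.
- optics.read_camera(name): name is "side" or "top" or "wrist"; returns (picture, depth): 420x560x3 uint8, red, green, blue; 420x560 float32, m along the optical axis (not along the pixel's ray), 0 where there is no reading.
- optics.camera_info(name): a dict with "intrinsics" (3x3 intrinsics, pixels), "pose" (4x4, takes a point from camera to world coordinates). Camera axes: x right, y up, looking along -z (the intrinsics and any distortion apply to the point x, -y, -z); pixel columns grow to the right and rows downward; lengths in m; the calibration is good to about 2 mm. A picture is of the moment at which its call begins: read the wrist's pose just before it. camera_info takes no time and is no camera call; for the wrist camera it gives the pose at the moment of the call.
A pose or a line that the arm cannot do raises r.IKError and nothing moves.
- job.sign_off(): hands the job in, once; it reports no verdict.
Readings, each from a call of its own:
- telemetry.read_time_s(): time.
- telemetry.read_qpos(): joint angles.
- telemetry.read_dq(): joint speeds.
- telemetry.read_joint_efforts(): joint torques, N m.
- telemetry.read_ee_pos(): TCP position.
- telemetry.read_tcp_rot(): TCP orientation.
- telemetry.read_contact_force(): force on the tool from outside, world axes, zero at the start.
- telemetry.read_wrist_torque(): the same for the moment, N m.
- telemetry.read_grip_width(): opening from 0.0 (shut) to 1.0 (fully open).
Only numpy, scipy, OpenCV 4.12 (cv2) and the standard library are available. Lean on these libraries where they do the work, as an engineer would, in place of code of your own. Each camera call takes 0.05 s, during which the arm holds its last target.

### The job

Pick up the flat opener with the green handle, slide its steel blade into the notch under the orange tab of the clear parts box and lever the lid up until it stands at least half open (45 degrees or more). Open the lid only with the blade: keep the hand and arm off the orange box, and leave the blue box shut. Then lower the opener, lay it flat on the white shelf (do not drop it) and let go.

Things in the scene. Friction and masses are not known exactly. Their poses are not given: they have to be found in the camera images.
- opener: Loose flat opener, 60-130 g. Green handle 100 x 20 mm, 26 high, black band near the blade; stiff steel blade, 24 wide, 3 thick. Origin: centre of the handle's underside, on the shelf at the start; x along the tool to the blade, z up. Handle x -50 to 50, blade tip at x 120, blade mid-height z 13 mm.
- orange_box: Fixed clear box, orange floor and tab, low (15 mm) wheels inside. 110 (x) x 140 (y) mm, 4 mm walls, 56 high. Origin: centre of its underside; front faces -x, roughly to the robot: outer face x -55. Front wall has a notch, open to the inside: y -40 to 40, z 40 to 56 (lid's underside). Over it the lid's orange tab, 70 wide, 4 thick, sticks out to x -70 mm.
- orange_lid (a joint): Hinge of the orange box's clear lid (4 mm thick), rad: 0 shut, grows as the tab rises and swings back, stop at 1.75. Hinge line along the box's y at its x 55, z 56 mm. The stiff hinge holds the lid wherever it is left; lifting takes 1 to 2 N at the blade tip.
- blue_lid (a joint): Lid angle of the blue box: an equal fixed box with blue tab, floor and strips and wooden sleepers inside. To stay shut (0).
Things that resemble listed ones, but are neither listed nor needed, are in the scene too. What is shaped like the orange_box but purple or turquoise is not meant.

How it is judged:
On the way, in this order (a step that is already met when the one before it is completed fails the run):
1. the orange lid is raised beyond 0.3 rad with the opener pressing on it (value of joint orange_lid above 0.3 rad and contact force between opener and orange_box above 0.1 N), for 0.1 s.
2. with the lid beyond 0.7 rad, the opener is lowered level to within 35 mm of the shelf while still held (value of joint orange_lid above 0.7 rad and height (world z) of opener below 0.035 m and angle between opener's own x axis and vertical between 1.31 and 1.83 rad and contact force between the fingers and opener above 0.5 N), for 0.05 s.
At the end, for the whole second after the job is handed in: The orange lid stands open by itself beyond 0.7 rad (40 degrees), the blue lid is shut (below 0.1 rad), and the opener lies still and released on the shelf, its long axis level within 10 degrees and its underside's centre below 32 mm (value of joint orange_lid above 0.7 rad and value of joint blue_lid below 0.1 rad and height (world z) of opener below 0.032 m and angle between opener's own x axis and vertical between 1.4 and 1.74 rad and linear speed of opener below 0.02 m/s and contact force between the fingers and opener below 0.1 N); the robot touches nothing.
It fails at once if hand or arm presses on the orange box or its lid (over 1 N) (contact force between any of the fingers, the arm and orange_box above 1 N).
It fails at once if the blue lid is opened beyond 0.15 rad (value of joint blue_lid above 0.15 rad).
It also fails if it takes over 53 s, if anything falls off the work surface, if the arm or the gripper's body presses on something with over 40 N, if the wrist force passes 120 N, or if a joint passes its speed limit or range.

## Working session

There is one attempt and no reset: what is moved stays moved. The work goes in short steps, each a Python script; the robot and the scene stay as the last script left them, time stands still between calls to the robot, and variables do not carry over. Pictures are saved under pics/ and viewed, and the job is handed in when it is done.

```bash
mkdir -p pics; ls; cat > h.py <<'E'
import numpy as np, cv2
from scipy.spatial.transform import Rotation as R
from plant import r, optics, job, telemetry as t
def snap(n,f):
    i=optics.camera_info(n); p,d=optics.read_camera(n)
    cv2.imwrite(f'pics/{f}.png',cv2.cvtColor(p,cv2.COLOR_RGB2BGR))
    np.savez(f'pics/{f}.npz',p=p,d=d,K=i['intrinsics'],T=i['pose'])
    return p,d,i
def cloud(f):
    z=np.load(f'pics/{f}.npz'); d=z['d'];K=z['K'];T=z['T']
    v,u=np.mgrid[:d.shape[0],:d.shape[1]]
    P=np.stack([(u-K[0,2])/K[0,0]*d,-(v-K[1,2])/K[1,1]*d,-d],-1)
    W=P@T[:3,:3].T+T[:3,3]; W[d==0]=np.nan
    return z['p'],W
E
python3 - <<'E'
from h import *
for n in('top','side'):
    p,d,i=snap(n,n+'0'); print({k:(v.round(3).tolist() if hasattr(v,'round') else v) for k,v in i.items()})
print(t.read_time_s())
E
```

```text
pics
{'intrinsics': [[404.2, 0.0, 285.378], [0.0, 404.2, 206.461], [0.0, 0.0, 1.0]], 'pose': [[-0.014, 0.991, -0.133, 0.367], [-1.0, -0.011, 0.023, -0.068], [0.021, 0.133, 0.991, 1.019], [0.0, 0.0, 0.0, 1.0]]}
{'intrinsics': [[459.489, 0.0, 278.844], [0.0, 459.489, 219.547], [0.0, 0.0, 1.0]], 'pose': [[-0.94, 0.263, -0.217, 0.244], [-0.341, -0.708, 0.619, 0.603], [0.009, 0.656, 0.755, 0.924], [0.0, 0.0, 0.0, 1.0]]}
0.1
```

View pics/top0.png

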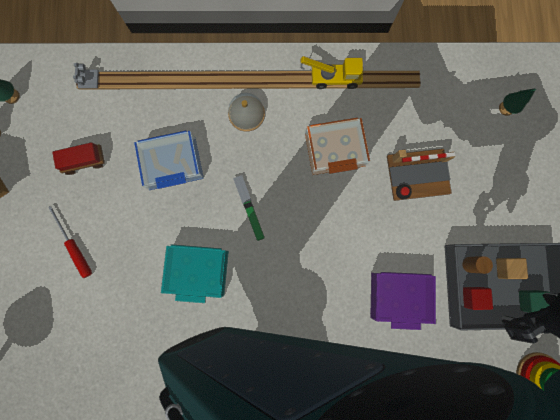

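View pics/side0.png

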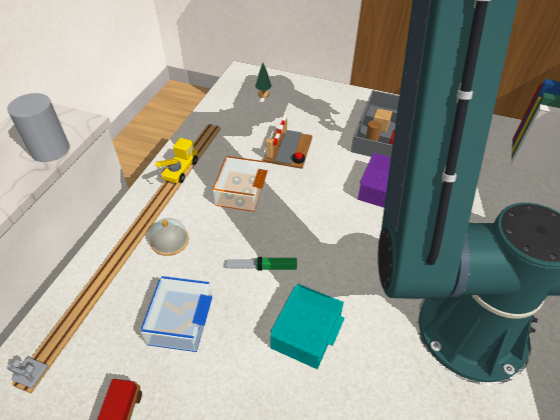

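The top picture shows the opener at about (250,207) with its blade up and left. The orange box is at (338,146) with its tab at (343,167), and the blue box is at (168,160). Next I'll measure them.

```bash
python3 - <<'E'
from h import *
for f,rois in (('top0',{'op':(225,275,165,245),'box':(295,380,110,185)}),('side0',{'op':(215,305,250,280),'box':(205,275,150,215)})):
    p,W=cloud(f); hsv=cv2.cvtColor(p,cv2.COLOR_RGB2HSV)
    im=cv2.imread(f'pics/{f}.png')
    for k,(a,b,c,d) in rois.items():
        w=W[c:d,a:b]; q=hsv[c:d,a:b]; h,s,v=[q[...,j].astype(int) for j in range(3)]
        cv2.imwrite(f'pics/{f}_{k}.png',cv2.resize(im[c:d,a:b],None,fx=6,fy=6,interpolation=cv2.INTER_NEAREST))
        print(f,k,'floor z',np.nanpercentile(w[...,2],[5,20,50,80,95]).round(4))
        m=(h>40)&(h<85)&(s>80) if k=='op' else (h<18)&(s>150)
        X=w[m]; X=X[~np.isnan(X).any(1)]
        if k=='op': X=X[X[:,2]>np.nanmax(X[:,2])-.012]
        print(len(X),X.mean(0).round(4),'z',np.percentile(X[:,2],[5,25,50,75,95]).round(4))
        hi=X[X[:,2]>np.percentile(X[:,2],50)-.003]
        rc=cv2.minAreaRect((hi[:,:2]*1000).astype(np.float32)); print(rc, cv2.boxPoints(rc).round(1).tolist())
E
```

```text
top0 op floor z [-0.0038 -0.0022 -0.0005  0.0019  0.0241]
261 [ 0.4628 -0.0123  0.0247] z [0.0216 0.0235 0.0247 0.0259 0.0278]
((467.423095703125, -10.507099151611328), (98.1811752319336, 17.948612213134766), 20.138099670410156) [[418.20001220703125, -19.0], [424.3999938964844, -35.79999923706055], [516.5999755859375, -2.0], [510.3999938964844, 14.800000190734863]]
top0 box floor z [-0.0032 -0.0013  0.002   0.0596  0.0615]
442 [ 0.6204 -0.2257  0.0596] z [0.0566 0.0583 0.0597 0.0609 0.0624]
((644.8394165039062, -222.16278076171875), (127.92943572998047, 136.05723571777344), 9.253506660461426) [[570.7999877929688, -165.3000030517578], [592.5999755859375, -299.6000061035156], [718.9000244140625, -279.0], [697.0, -144.6999969482422]]
side0 op floor z [-0.0031 -0.0016  0.0004  0.0135  0.0252]
296 [ 0.4604 -0.008   0.0244] z [0.0197 0.0233 0.0245 0.0259 0.0278]
((464.1368713378906, -7.294231414794922), (96.7747573852539, 20.917686462402344), 20.17329216003418) [[415.1000061035156, -14.199999809265137], [422.29998779296875, -33.79999923706055], [513.2000122070312, -0.4000000059604645], [505.8999938964844, 19.200000762939453]]
side0 box floor z [-0.0028 -0.0008  0.0097  0.0594  0.0616]
384 [ 0.619  -0.2379  0.0467] z [0.0027 0.0154 0.0594 0.0609 0.0626]
((641.8489379882812, -219.6949462890625), (126.84681701660156, 138.95082092285156), 9.269214630126953) [[568.0999755859375, -161.3000030517578], [590.4000244140625, -298.5], [715.5999755859375, -278.0], [693.2999877929688, -140.89999389648438]]
```

```bash
python3 - <<'E'
import cv2
a=cv2.imread('pics/top0_op.png');b=cv2.imread('pics/top0_box.png');print(a.shape,b.shape)
E
```

```text
(480, 300, 3) (450, 510, 3)
```

```bash
python3 - <<'E'
from h import *
for f in('top0','side0'):
    p,W=cloud(f); hsv=cv2.cvtColor(p,cv2.COLOR_RGB2HSV); h,s,v=[hsv[...,j].astype(int) for j in range(3)]
    for n,lo,hi in(('purple',125,160),('turq',85,95)):
        m=(h>=lo)&(h<=hi)&(s>90)&(W[...,2]>.03)&(W[...,2]<.1); X=W[m]
        rc=cv2.minAreaRect((X[:,:2]*1000).astype(np.float32)); print(f,n,len(X),cv2.boxPoints(rc).round().tolist())
    # blade: grey pts elevated ahead of the handle
    o=np.array([.466,-.009]);a=np.deg2rad(20.15);e=np.array([np.cos(a),np.sin(a)]);q=np.array([-e[1],e[0]])
    D=W[...,:2]-o; u=D@e; w=D@q
    g=(abs(w)<.025)&(u>-.07)&(u<.14)&(W[...,2]>.007)
    print('all',np.nanpercentile(u[g],[1,99]),'handle w',np.nanpercentile(w[g&(u<.04)],[3,50,97]),'blade w',np.nanpercentile(w[g&(u>.07)],[3,50,97]))
    print(np.polyfit(u[g],w[g],1))
R0=t.read_tcp_rot();print(R0,R.from_quat(R0).as_matrix().round(2))
print(t.read_grip_width(),optics.camera_info('wrist')['pose'].round(3))
def q(yaw,flip=1):
    # y axis down, x lateral, z = x cross y
    a=np.deg2rad(yaw); y=np.array([0,0,-1.]);x=flip*np.array([-np.sin(a),np.cos(a),0]);return R.from_matrix(np.c_[x,y,np.cross(x,y)]).as_quat()
for fl in(1,-1):
    for P,yaw in(([.466,-.009,.022],20.15),([.44,-.24,.06],9.25),([.52,-.24,.25],9.25)):
        s=r.solve_ik(P,q(yaw,fl)); print(fl,P,None if s is None else np.round(s,2))
E
```

```text
top0 purple 3202 [[202.0, -433.0], [330.0, -441.0], [338.0, -301.0], [210.0, -293.0]]
top0 turq 3189 [[270.0, 65.0], [398.0, 53.0], [411.0, 193.0], [283.0, 205.0]]
all [-0.04812008  0.11937375] handle w [-0.01178847 -0.00220613  0.00708447] blade w [-0.01359746 -0.00255461  0.00883258]
[-0.00025571 -0.00236882]
side0 purple 989 [[-70.0, -697.0], [35.0, -784.0], [393.0, -351.0], [288.0, -264.0]]
side0 turq 5947 [[-112.0, 83.0], [-63.0, -79.0], [441.0, 72.0], [392.0, 235.0]]
all [-0.04902813  0.11764178] handle w [-0.00751505  0.00661614  0.01178248] blade w [-0.01215381  0.00034821  0.01234321]
[-0.03534616  0.00396222]
[-0.60096195  0.37245939 -0.37153763  0.60172961] [[ 0.45 -0.    0.89]
 [-0.89  0.    0.45]
 [-0.   -1.    0.  ]]
1.0057045954810004 [[ 0.446  0.856  0.259  0.334]
 [-0.895  0.428  0.127 -0.505]
 [-0.002 -0.289  0.957  0.374]
 [ 0.     0.     0.     1.   ]]
1 [0.466, -0.009, 0.022] [-0.17  0.52  2.01 -0.    0.61 -2.09]
1 [0.44, -0.24, 0.06] [-0.64  0.48  1.91 -0.    0.75 -2.37]
1 [0.52, -0.24, 0.25] [-0.55  0.32  1.57 -0.    1.26 -2.29]
-1 [0.466, -0.009, 0.022] [-0.17  0.52  2.01 -0.    0.61  1.05]
-1 [0.44, -0.24, 0.06] [-0.64  0.48  1.91  0.    0.75  0.77]
-1 [0.52, -0.24, 0.25] [-0.55  0.32  1.57  0.    1.26  0.86]
```

View pics/top0_op.png

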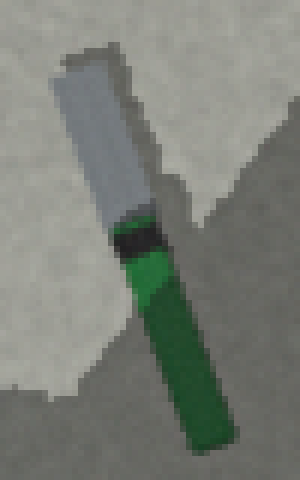

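View pics/top0_box.png

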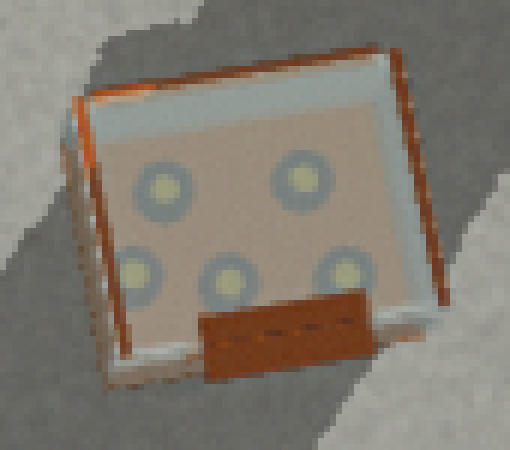

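```bash
cat >> h.py <<'E'
def q(yaw,pitch=0):
    a=np.deg2rad(yaw); y=np.array([0,0,-1.]);x=-np.array([-np.sin(a),np.cos(a),0]);M=R.from_matrix(np.c_[x,y,np.cross(x,y)])
    lat=np.array([-np.sin(a),np.cos(a),0])   # opener's +y; negative rotation about it raises the tip
    return (R.from_rotvec(-np.deg2rad(pitch)*lat)*M).as_quat()
OP=np.array([.466,-.0095]);OY=20.15
def ax(y): a=np.deg2rad(y);return np.array([np.cos(a),np.sin(a)])
E
python3 - <<'E'
from h import *
g=OP+.02*ax(OY); Q=q(OY)
r.set_gripper(.65,110)
r.movep([*g,.12],Q); print(t.read_time_s())
snap('wrist','w1')
r.movel([*g,.022],feed=.12)
r.set_gripper(0,110); print(t.read_time_s(),t.read_grip_width(),t.read_contact_force())
r.movel([*g,.10],feed=.12)
print(t.read_time_s(),t.read_grip_width(),t.read_contact_force(),t.read_wrist_torque())
snap('wrist','w2');snap('side','s2');snap('top','t2')
E
```

```text
2.625
4.075 0.20284240020742095 [-1.6765078  -1.2334354   8.55551118]
4.875 0.210046462218984 [-1.36549689  0.08910762 -1.71693406] [ 0.01149558  0.01875484 -0.01039783]
```

```bash
python3 - <<'E'
import cv2,numpy as np
cv2.imwrite('pics/m2.png',np.vstack([np.hstack([cv2.resize(cv2.imread(f'pics/{a}.png'),(400,300)) for a in r]) for r in(('w1','w2'),('s2','t2'))]))
E
```

```text
(no output)
```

View pics/m2.png

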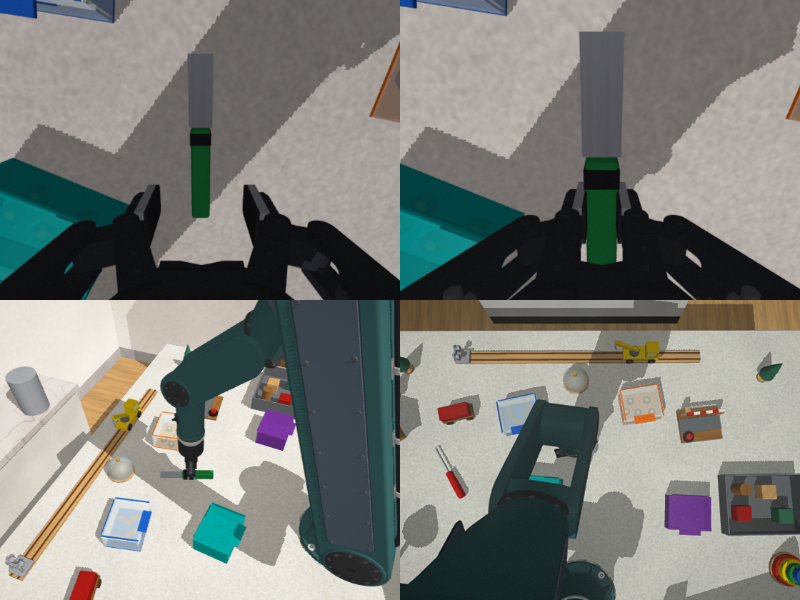

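The opener is held. The wrist view (upper right) shows the blade straight ahead of the fingers. Next I'll measure the blade's pose in the hand.

```bash
python3 - <<'E'
from h import *
P=np.array(t.read_ee_pos());M=R.from_quat(t.read_tcp_rot()).as_matrix()
print(P.round(4),t.read_tcp_rot(),'yaw frame')
p,W=cloud('w2'); L=(W-P)@M   # tool: x lateral, y ahead(down), z = along
hsv=cv2.cvtColor(p,cv2.COLOR_RGB2HSV)
m=(abs(L[...,0])<.03)&(abs(L[...,1])<.03)&(L[...,2]*np.sign(1)>-.2)
print(M.round(2).tolist())
al=W[...,:2]-P[:2]; e=ax(OY); u=al@e; w=al@np.array([-e[1],e[0]])
b=(abs(w)<.03)&(u>.045)&(u<.13)&(W[...,2]>.06)
print(b.sum(),'u',np.percentile(u[b],[0.5,99.5]),'w',np.percentile(w[b],[1,50,99]))
c=b&(u>.05)&(u<.09); f=np.polyfit(u[c],W[...,2][c],1); print('z(u)',f,'z@.05,.1',np.polyval(f,[.05,.1]),'pitch deg',np.degrees(np.arctan(f[0])))
print('yaw err',np.degrees(np.polyfit(u[c],w[c],1)[0]))
E
```

```text
[ 0.484  -0.0025  0.0992] [ 0.58005973 -0.40540079  0.40422761 -0.57946609] yaw frame
[[0.34, -0.0, 0.94], [-0.94, 0.0, 0.34], [-0.0, -1.0, -0.0]]
8536 u [0.04536829 0.10004471] w [-0.0127542  -0.00115566  0.01073772]
z(u) [-0.00264359  0.09208241] z@.05,.1 [0.09195023 0.09181805] pitch deg -0.15146596920608796
yaw err 0.006054728420791249
```

```bash
cat >> h.py <<'E'
BO=np.array([.6505,-.220]);BY=9.25
def tcp(bx,bz): return [*(BO+(bx-.100)*ax(BY)),bz+.009]
E
python3 - <<'E'
from h import *
p0=t.read_ee_pos()
r.movep(tcp(-.115,.12),q(BY)); r.movel(tcp(-.115,.048),feed=.12)
print(t.read_time_s(),t.read_ee_pos(),tcp(-.115,.048),t.read_contact_force())
snap('wrist','w3');snap('side','s3')
p,W=cloud('w3'); e=ax(BY); D=W[...,:2]-BO; u=D@e; w=D@np.array([-e[1],e[0]])
hsv=cv2.cvtColor(p,cv2.COLOR_RGB2HSV); h,s,v=[hsv[...,j].astype(int) for j in range(3)]
m=((h<18)&(s>120)&(W[...,2]>.05)&(W[...,2]<.07)&(u<-.048)); print('tab',m.sum(),'u',np.percentile(u[m],[1,50]),'w',np.percentile(w[m],[1,50,99]),'z',np.median(W[...,2][m]))
c=m&(u>-.068); print('yaw?',)
b=(abs(w)<.03)&(u<-.085)&(u>-.17)&(W[...,2]>.03); print('tip u',np.percentile(u[b],99.5),'w',np.median(w[b]),'z',np.median(W[...,2][b]))
E
python3 - <<'E'
import cv2,numpy as np
cv2.imwrite('pics/m3.png',np.hstack([cv2.resize(cv2.imread(f'pics/{a}.png'),(400,300)) for a in('w3','s3')]))
E
```

```text
6.7833 [ 0.43876841 -0.2542861   0.05724287] [np.float64(0.43829578118955004), np.float64(-0.25455965160482263), 0.057] [-0.19564006  0.21549344 -1.32272402]Traceback (most recent call last):
  File "<stdin>", line 8, in <module>
    return _quantile_unchecked(
        a, q, axis, out, overwrite_input, method, keepdims, weights)
    return _ureduce(a,
                    func=_quantile_ureduce_func,
    ...<5 lines>...
                    overwrite_input=overwrite_input,
                    method=method)
    r = func(a, **kwargs)
    result = _quantile(arr,
                       quantiles=q,
    ...<2 lines>...
                       out=out,
                       weights=wgt)
    slices_having_nans = np.isnan(arr[-1, ...])
                                  ~~~^^^^^^^^^
IndexError: index -1 is out of bounds for axis 0 with size 0
```

View pics/m3.png

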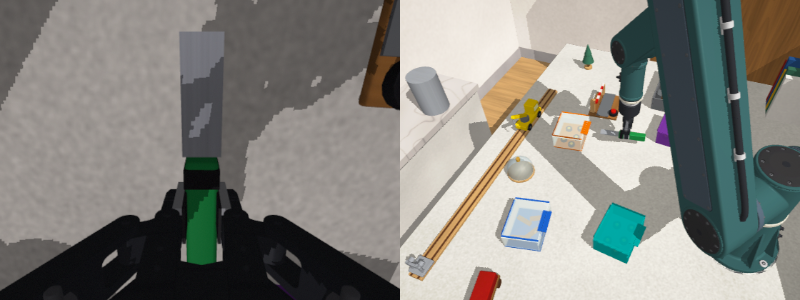

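The wrist view shows only the blade, because the tab lies just beyond the frame. The side view shows the blade pointing at the tab at (586,127). I'll insert it while checking the force.

```bash
python3 - <<'E'
from h import *
Q=q(BY); f0=np.array(t.read_contact_force())
for x in(-.08,-.06,-.045,-.035):
    r.movel(tcp(x,.048),feed=.08)
    f=np.array(t.read_contact_force())-f0; print(x,f.round(2),np.array(t.read_ee_pos()).round(4))
    if np.linalg.norm(f)>4: print('stop');break
print(t.read_time_s())
snap('wrist','w4');snap('side','s4')
im=cv2.imread('pics/s4.png')[130:240,190:340]
cv2.imwrite('pics/m4.png',np.hstack([cv2.resize(cv2.imread('pics/w4.png'),(400,300)),cv2.resize(im,(400,300),interpolation=cv2.INTER_CUBIC)]))
E
```

```text
-0.08 [ 1.26  0.83 -0.64] [ 0.473  -0.2486  0.0568]
-0.06 [0.16 0.13 0.22] [ 0.4932 -0.2457  0.057 ]
-0.045 [ 1.15  0.49 -0.12] [ 0.5081 -0.2434  0.057 ]
-0.035 [ 1.02  0.54 -0.07] [ 0.5179 -0.2418  0.0571]
8.4917
```

View pics/m4.png

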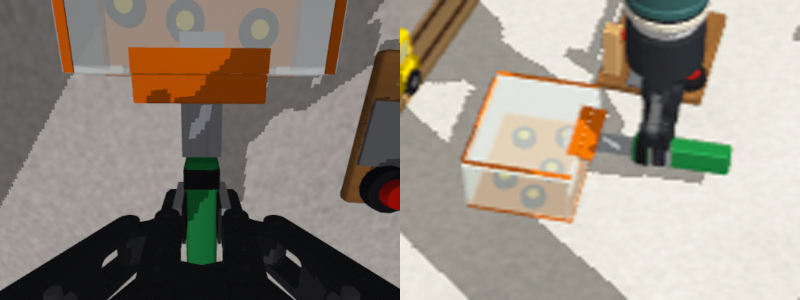

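The blade is centred under the tab, and its tip shows through the lid at (202,40). Now I'll lever it up.

```bash
python3 - <<'E'
from h import *
d=.090
for th in np.arange(0,1.21,.12):
    r.movel(tcp(.055-d*np.cos(th),.0545+d*np.sin(th)),feed=.07)
    print(round(th,2),np.array(t.read_contact_force()).round(2),np.array(t.read_ee_pos()).round(4))
print(t.read_time_s())
snap('wrist','w5');snap('side','s5')
im=cv2.imread('pics/s5.png')[100:250,190:390]
cv2.imwrite('pics/m5.png',np.hstack([cv2.resize(cv2.imread('pics/w5.png'),(400,300)),cv2.resize(im,(400,300),interpolation=cv2.INTER_CUBIC)]))
E
```

```text
0.0 [ 0.02 -0.36 -0.76] [ 0.5175 -0.242   0.0641]
0.12 [ 0.66  0.1  -0.03] [ 0.5183 -0.2419  0.075 ]
0.24 [ 0.62  0.05 -1.12] [ 0.5204 -0.2415  0.0855]
0.36 [-0.53  0.09 -2.45] [ 0.5236 -0.241   0.0958]
0.48 [ 0.42 -0.73 -1.81] [ 0.528  -0.2403  0.1057]
0.6 [ 0.47 -0.13 -0.8 ] [ 0.5336 -0.2394  0.1149]
0.72 [0.   0.45 0.2 ] [ 0.5401 -0.2383  0.1234]
0.84 [-0.53 -1.28 -0.96] [ 0.5476 -0.2371  0.131 ]
0.96 [-0.01  0.48 -1.63] [ 0.556  -0.2357  0.1377]
1.08 [ 0.08 -0.61 -0.92] [ 0.5651 -0.2342  0.1432]
1.2 [ 0.21 -0.83 -1.92] [ 0.5747 -0.2326  0.1477]
11.925
```

View pics/m5.png

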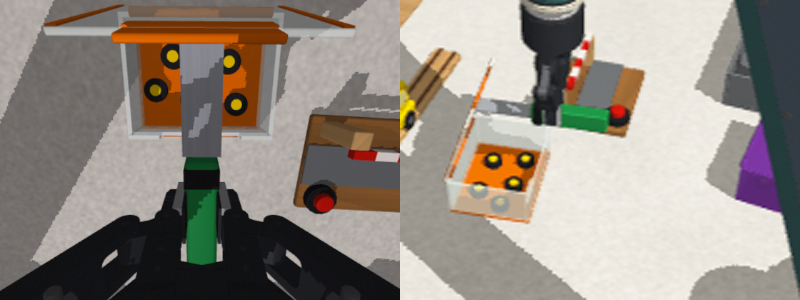

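The lid stands about 70° open on the blade tip. Next I'll withdraw, check the held tool, and lay it down at its old spot.

```bash
python3 - <<'E'
from h import *
th=1.2;x=.055-.09*np.cos(th);z=.0545+.09*np.sin(th)
r.movel(tcp(x-.02,z-.008),feed=.08)
r.movel(tcp(-.14,z-.008),feed=.15)
g=OP+.02*ax(OY); Q=q(OY)
r.movep([*g,.10],Q)
snap('wrist','w6')
P=np.array(t.read_ee_pos()); p,W=cloud('w6'); e=ax(OY); al=W[...,:2]-P[:2];u=al@e;w=al@np.array([-e[1],e[0]])
b=(abs(w)<.03)&(u>.05)&(u<.09)&(W[...,2]>.06); f=np.polyfit(u[b],W[...,2][b],1)
print('blade top - tcp at u .05/.1',np.polyval(f,[.05,.1])-P[2],'pitch',np.degrees(f[0]))
r.movel([*g,.034],feed=.12); print(t.read_contact_force())
r.movel([*g,.0245],feed=.03); print(t.read_contact_force(),t.read_ee_pos(),t.read_time_s())
snap('wrist','w7');snap('side','s7')
im=cv2.imread('pics/s7.png')[100:325,150:450]
cv2.imwrite('pics/m7.png',np.hstack([cv2.resize(cv2.imread('pics/w7.png'),(400,300)),cv2.resize(im,(400,300),interpolation=cv2.INTER_CUBIC)]))
E
```

```text
blade top - tcp at u .05/.1 [-0.00769901 -0.0077652 ] pitch -0.0758444193867542
[ 0.17120206 -0.40836505 -0.29791521]
[ 0.40345993  0.05679237 -1.2107539 ] [ 0.48469134 -0.00253596  0.02445807] 15.8
```

View pics/m7.png

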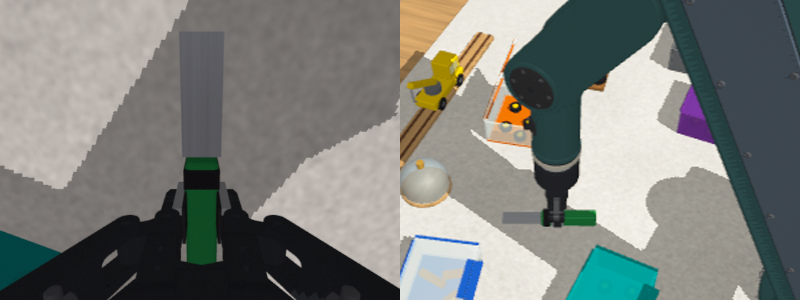

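The opener is level about 2 mm above the shelf and the lid is still open. I'll lower it to contact, release, retreat and check.

```bash
python3 - <<'E'
from h import *
g=OP+.02*ax(OY)
r.pause(.2)
f0=np.mean([np.array(t.read_contact_force()) for _ in range(3)],0)
for z in(.0232,.0222,.0215,.021):
    r.movel([*g,z],feed=.02); f=np.array(t.read_contact_force())-f0; print(z,f.round(2))
    if f[2]>3: break
r.set_gripper(.3); r.set_gripper(.65); r.pause(.2)
r.movel([*g,.15],feed=.12)
r.goto_joints([-1.223,.359,1.51,0,1.272,-.115])
print(t.read_time_s(),t.read_grip_width(),t.read_contact_force())
snap('top','t8');snap('side','s8')
for f in('t8','s8'):
    p,W=cloud(f); D=W[...,:2]-OP; e=ax(OY);u=D@e;w=D@np.array([-e[1],e[0]])
    hd=(abs(w)<.006)&(abs(u)<.035); bl=(abs(w)<.008)&(u>.07)&(u<.11)
    print(f,'handle z',np.nanmedian(W[...,2][hd]),'blade z',np.nanmedian(W[...,2][bl]))
    D=W[...,:2]-BO; e=ax(BY);u=D@e;w=D@np.array([-e[1],e[0]])
    hsv=cv2.cvtColor(p,cv2.COLOR_RGB2HSV); m=(hsv[...,0]<18)&(hsv[...,1]>150)&(abs(w)<.075)&(u>-.1)&(u<.08)&(W[...,2]>.075)
    print('lid n',m.sum(),'angle',np.median(np.arctan2(W[...,2][m]-.056,.055-u[m])))
cv2.imwrite('pics/m8.png',np.hstack([cv2.resize(cv2.imread(f'pics/{a}.png'),(400,300)) for a in('t8','s8')]))
E
```

```text
0.0232 [ 0.36 -0.55  1.13]
0.0222 [-2.33 -0.47 12.16]
20.7667 0.6474145186945546 [-0.13373526  0.34133343  0.08549966]
t8 handle z 0.025111051323540412 blade z 0.013842330681367865
lid n 78 angle 1.2502375693280556
s8 handle z 0.025234296020885005 blade z 0.013789224211162243
lid n 23 angle 1.2270815804515653
```

View pics/m8.png

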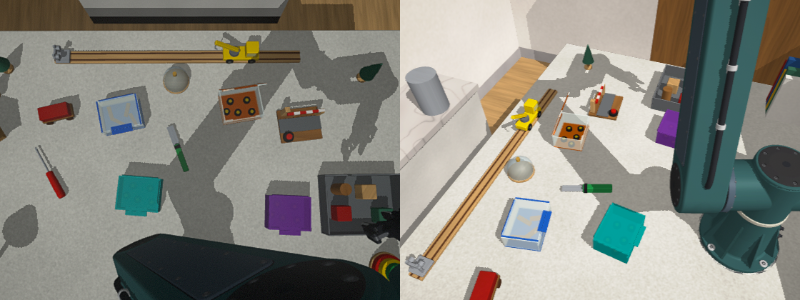

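The orange lid is open at about 1.23 rad and the blue box is shut. The opener lies flat and released at (178,148) in the top view, and the arm is clear.

```bash
python3 - <<'E'
from h import *
job.sign_off(); print(t.read_time_s())
E
```

```text
the job is handed in; nothing more can be done
the job is handed in; nothing more can be done
```

I opened the orange box with the opener's blade, laid the opener back at its original spot, let go, and handed the job in. `sign_off` gave no verdict.

- **Lid:** it stands open by itself at about 1.23–1.25 rad (70°), measured from the two cameras.
- **Blue box:** it looks shut in the final pictures. I checked this by eye only and did not measure it.
- **Opener:** it lies flat on the shelf. The handle top reads about 25 mm and the blade 14 mm, as before pickup.
- **Robot:** the arm is back at its start pose, and the contact force was close to zero.
- **Time:** the clock read about 21 s at the last check before hand-in, against the 53 s limit.

**Limits of the checks:**
- The lifting force on the lid was too noisy to show clearly in the wrist readings, so the evidence that the blade raised it is the pictures.
- My one attempt to measure the tab with the wrist camera before inserting the blade failed because the tab was out of frame. I checked the insertion in pictures instead.

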